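# Seat a sample tube in the label reader

### The job

Take the long empty sample tube from the holding tray by its cap and lay it in the V-groove of the label reader, closed end first. Slide it gently along the groove until its end bears on the stop rod, press it home with about 8 N for half a second (never press it on the reader with more than 20 N), then let go so that it rests on both flanks of the groove and against the stop. Leave the other things where they are.

Things in the scene. Friction and masses are not known exactly. Their poses are not given: they have to be found in the camera images.
- tube: the long sample tube: clear plastic with paper label and cap, lying level, 120 mm long; tube diameter 16 mm, closed end slightly rounded; cap 18 mm in diameter, 22 mm long; 20 to 45 g. Origin on its axis at mid length; +x along the axis from cap to closed end. In the tray its axis is 26 mm above the table; the fingers have free room beside the cap, down to the 6 mm thick tray plate
- tube_cap (a point): the point to grip: on the tube's axis in the middle of the cap, 49 mm from the tube's origin towards -x, 109 mm from the closed end. In the groove, a load down on the cap tips the closed end up and jams the tube by friction before it bears on the stop; left free it settles on the flanks by its own weight and slides at under 1 N, e.g. pushed on the cap's flat end
- tube_tip (a point): centre of the tube's closed end, 60 mm from its origin towards +x
- reader: the label reader, fixed: white base 150 x 76 x 37 mm carrying an aluminium V-block; grey scanner head, 72 mm high, beside it (on -y, its face 41 mm from the groove's axis). Origin on the table under the groove's axis, +x along the groove from open mouth to back. A tube seated on both flanks has its axis in the reader's x-z plane, 56 mm above the table
- groove_mouth (a point): axis of a seated tube at the groove's open mouth: 55 mm from the reader's origin towards -x, 56 mm above the table; nothing stands in front of it. The groove is level, 100 mm long, with two 45 degree flanks meeting 45 mm above the table, rims at 63 mm. The tube balances in it by itself only with its closed end more than 60 mm inside the mouth
- tray: the holding tray, fixed: white plate 140 x 200 mm, 6 mm thick, with three pairs of notched rests 62 mm apart along its y, each with one tube along the tray's x, cap to -x; rests stand at x = -13 and +28 mm from its origin (the middle of its underside) and end 26 mm above the table
- small_tube_1: a shorter tube of the same kind in the tray, 75 mm long, 13 mm in diameter, cap 16 mm in diameter; stays where it is. Origin on its axis at mid length, x to the closed end
- small_tube_2: another short tube like it, stays where it is
- pen: flat marker pen lying on the table, 130 mm long, 13 mm wide, 12 mm high; stays. Origin under its middle, x along it
- tape: roll of paper tape lying flat, 90 mm across, 20 mm high; stays. Origin under its centre
- bottle: white bottle, 60 mm in diameter, 150 mm high; stays. Origin under its centre
- plaster_box: cardboard box of plasters 70 x 90 x 40 mm; stays. Origin under its centre
- stop_holder (a point): middle of the top front edge, 75 mm high, of the grey holder across the back end of the groove, 103 mm from the mouth. From it a rigid, clamped steel stop rod, 12 mm in diameter, points to the mouth on the axis of a seated tube; its end face is 66 to 90 mm inside the mouth, as last set. This setting is not reported: find it by feel. The tube's cap always stays outside the mouth
Not all that is in view belongs to the job. Leave any yellow look-alike of the tube alone. What is shaped like the reader but purple is not meant.

How it is judged:
By the outcome, as a careful person would: the job done as asked, in the order asked, and still so for the second after the job is handed in, with the robot touching nothing.
It also fails if it takes over 54 s, if anything falls off the work surface, if the arm or the gripper's body presses on something with over 40 N, if the wrist force passes 120 N, or if a joint passes its speed limit or range.

### The arm

A 7-joint arm with a two-finger parallel gripper is mounted at the origin on the work surface. World frame = base frame: x ahead of the robot, y to its left, z up, the work surface at z = 0. Lengths are in m, angles in rad, forces in N, time in s.
With the tool pointing down it reaches from about 0.4 to 0.925 m from the base axis. Payload 5.6 kg.
Tool frame: the origin (TCP) lies between the finger pads; the fingertips stand 25 mm ahead of it and the grasp point (between the pads) lies 6 mm ahead of it (env.tip_extent is the distance from the TCP to the fingertips, in m); z points along the fingers, y is the line along which they close (so a half turn about z gives the same grasp; the last joint's range is limited). The gripper opens to 85 mm and grips with 20 to 120 N. Pads are 22 mm wide; open, the fingers measure 114 mm over their backs; the gripper's body (76 mm by 85 mm) begins 54 mm behind the grasp point. The pads swing forward as they close: fully open they stand 13 mm farther back than shut.
Start: joints at [-1.265, 0.468, -0.012, 1.603, 0.006, 1.071, -0.056], TCP at [0.222, 0.611, 0.256] pointing down, gripper open.
Joint ranges: [-2.53, 2.53], [-0.31, 2.02], [-1.57, 1.55], [0.28, 2.44], [-1.29, 4.43], [0.15, 1.84], [-2.92, 2.92]. Speed limits (rad/s): [2.57, 2.57, 3.14, 3.14, 3.14, 3.14, 3.14].

### API

Orientations are given as a unit quaternion [x, y, z, w].
In Python, from rig import env gives the robot as it stands.
- The arm moves only by the shell command python3 -m creep [FORCE], which reads ROWS from standard input. ROWS is a JSON object whose key "segments" holds a list of rows, 1 to 12 of them, each of 7 numbers: the finger opening in m, then dx, dy, dz in shares of 0.25 m (1.0 is 0.25 m), then a rotation vector rx, ry, rz in parts of the range, where 1.0 means pi rad; each row shifts and turns the commanded pose from where the row before left it, along the tool's axes as they then stand; what a row does not reach is not made up. A row lasts 1/12 s, in which the tool goes at most 0.0417 m and 0.125 rad, less where a joint would pass 70% of its speed; a pose out of reach is approached as far as the arm can. The fingers move at their own pace and stop on an object; FORCE is the grip in N (left out, the last holds). Time passes only in rows, so rows that do not move let the fingers close. It prints the time, the measured TCP pose, the force, the opening and the grip force at its end. A shift or turn number past 1, either way, is cut back to 1. Input that does not fit is refused with a message, and nothing moves.
- env.read_state(): the state, without advancing time (a new reading comes with each control period).
- env.capture(name): name is "side" or "top" or "wrist"; returns the picture (480x640x3 uint8, red, green, blue); there is no depth.
- env.camera_info(name): a dict with "vertical_fov" (degrees; the focal length in pixels is half the picture's height over the tangent of half this angle, whatever the lens; pixels are square), "cx", "cy" (the principal point, pixels), "D" ([k1, k2, p1, p2, k3] as OpenCV has them; the pictures are not rectified), "extrinsics" (4x4, takes a point from camera to world coordinates); the wrist camera has in their place "T_tool_cam" (4x4, takes a point from camera to tool coordinates, whose origin is the TCP and whose axes are the flange's). Camera axes: x right, y up, looking along -z (the intrinsics and any distortion apply to the point x, -y, -z); pixel columns grow to the right and rows downward; lengths in m; the calibration is good to about 2 mm. A picture is of the moment at which its call begins: read the wrist's pose just before it. camera_info takes no time and is no camera call.
- env.close_job(): hands the job in; it is judged then, once.
The state is a dict: "time": time; "joints": joint angles; "joint_vel": joint speeds; "joint_torque": joint torques, N m; "tool_pos": TCP position; "ee_rot": TCP orientation; "force": force on the tool from outside, world axes, zero at the start; "torque": the same for the moment, N m; "gripper_width": finger opening in m; "grasp_force": force on a finger pad.
Only numpy, scipy, OpenCV 4.12 (cv2) and the standard library are available. Lean on these libraries where they do the work, as an engineer would, in place of code of your own. Each camera call takes 0.05 s, during which the arm holds its last target. There are 200 camera calls.

## Working session

There is one attempt and no reset: what is moved stays moved. The work goes in short steps, Python scripts to look and compute and a shell command to move; the robot and the scene stay as the last step left them, time stands still between calls to the robot, and variables do not carry over. Pictures are saved under pics/ and viewed, at most 12 in all, crops included, and the job is handed in when it is done.

```bash
ls; mkdir -p pics; python3 - <<'E'
from rig import env
import cv2, numpy as np
np.set_printoptions(precision=4,suppress=True)
s=env.read_state(); print({k:np.round(v,4) for k,v in s.items()})
print(env.tip_extent)
for n in ("top","side","wrist"):
    print(n,env.camera_info(n))
    cv2.imwrite(f"pics/{n}0.png",env.capture(n)[:,:,::-1])
E
```

```text
pics
{'time': np.float64(0.0), 'joints': array([-1.265 ,  0.4684, -0.0116,  1.6037,  0.006 ,  1.0714, -0.0563]), 'joint_vel': array([ 0.0015, -0.0005, -0.0006, -0.0009, -0.0011, -0.0006,  0.0017]), 'joint_torque': array([  0.0008, -53.2399,   0.0217, -25.1296,   0.0114,   0.0077,
         0.    ]), 'tool_pos': array([0.2221, 0.6103, 0.2553]), 'ee_rot': array([ 0.1736,  0.9848, -0.0009, -0.0001]), 'force': array([-0.3564, -0.0903,  0.1989]), 'torque': array([-0.0319, -0.0301,  0.0342]), 'grasp_force': np.float64(0.0), 'gripper_width': np.float64(0.0853)}
0.025
top {'vertical_fov': 53.66438562684488, 'cx': 320.90766192626563, 'cy': 237.73691066967413, 'D': array([0.0183, 0.    , 0.    , 0.    , 0.    ]), 'extrinsics': array([[ 0.0022,  0.9777, -0.2102,  0.3513],
       [-1.    ,  0.0023, -0.0001, -0.0466],
       [ 0.0004,  0.2102,  0.9777,  0.9965],
       [ 0.    ,  0.    ,  0.    ,  1.    ]])}
side {'vertical_fov': 56.25618845582726, 'cx': 322.0984615665361, 'cy': 238.9922425572959, 'D': array([-0.0318,  0.    ,  0.    ,  0.    ,  0.    ]), 'extrinsics': array([[ 0.9534,  0.1405, -0.2671,  0.2411],
       [-0.3012,  0.4983, -0.813 , -0.8977],
       [ 0.0188,  0.8556,  0.5173,  0.6525],
       [ 0.    ,  0.    ,  0.    ,  1.    ]])}
wrist {'vertical_fov': 59.860528776608724, 'cx': 318.85939680485814, 'cy': 240.20526279306907, 'D': array([-0.0663,  0.    ,  0.    ,  0.    ,  0.    ]), 'T_tool_cam': array([[-0.0004,  0.9628,  0.2702,  0.0683],
       [ 1.    ,  0.0002,  0.0008, -0.0005],
       [ 0.0007,  0.2702, -0.9628, -0.1169],
       [ 0.    ,  0.    ,  0.    ,  1.    ]])}
```

View pics/top0.png

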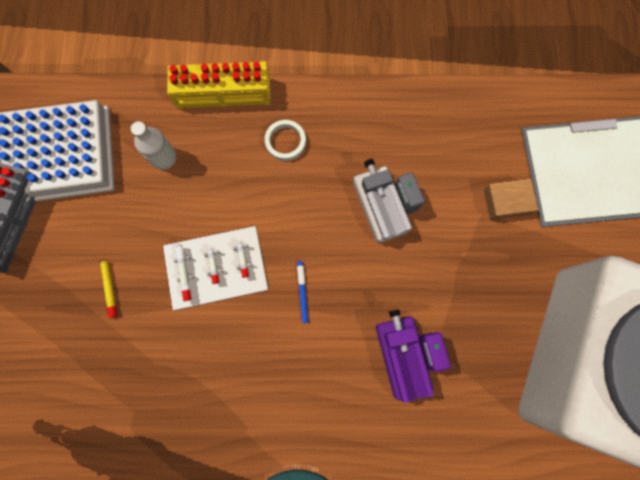

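View pics/side0.png

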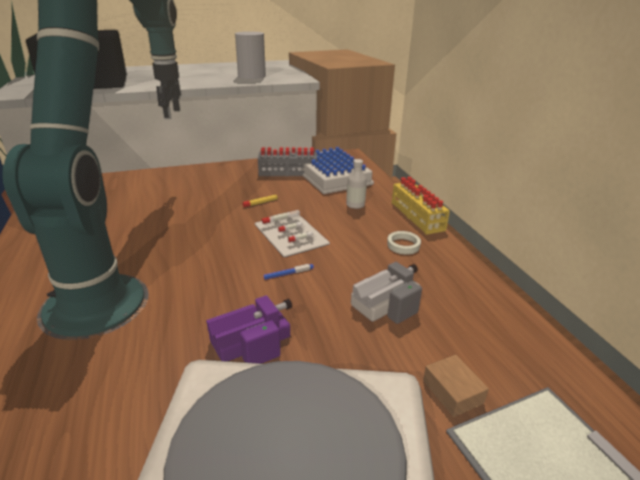

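Top view: the white tray holds the long tube (cap at about 186,295, end at 180,248) and two short tubes (caps 214,280 and 245,272). The yellow look-alike is at (109,290), the white reader at (385,205) and the purple decoy at (408,360). In the side view the tray is at (290,232) and the reader at (385,292). Next I'll view enlarged crops.

```bash
python3 - <<'E'
import cv2, numpy as np
t=cv2.imread("pics/top0.png"); s=cv2.imread("pics/side0.png")
def c(im,x,y,w,h,k): return cv2.resize(im[y:y+h,x:x+w],None,fx=k,fy=k,interpolation=cv2.INTER_CUBIC)
a=np.hstack([c(t,160,220,100,75+25,4)[:300*4//4], ])
A=c(t,160,225,100,75+10,4)   # 400x340
B=c(t,345,155,100,85+10,4)[:340]
C=c(s,250,205,80,52,5)[:260]
D=c(s,345,260,80,65,5)[:260]
D=c(s,345,258,80,65,4); D=cv2.copyMakeBorder(D,0,0,0,80,cv2.BORDER_CONSTANT)
im=np.vstack([np.hstack([A,B]),np.hstack([C,D])]); print(im.shape)
cv2.imwrite("pics/crop1.png",im)
E
```

```text
(600, 800, 3)
```

View pics/crop1.png

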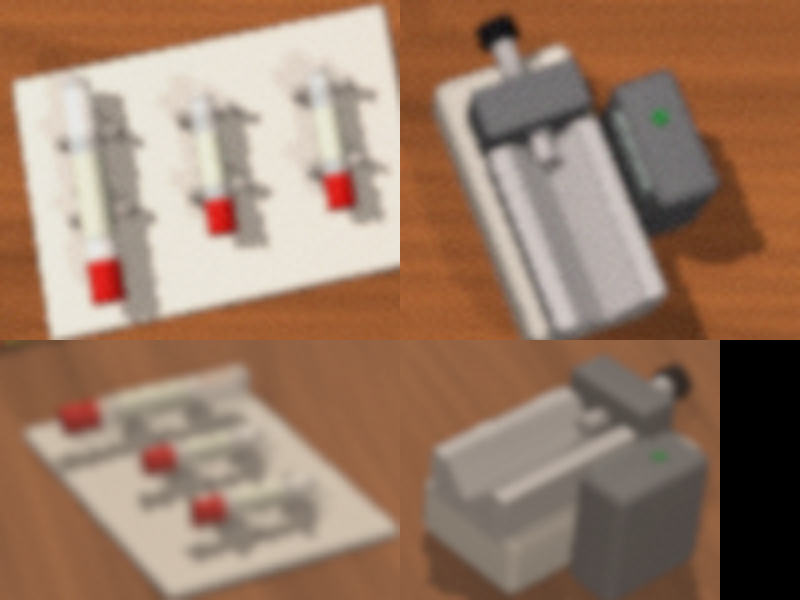

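The crop shows the long tube's red cap at (105,281), which is top pixel (186,295), and its tip at (76,83). It is clear with a paper label, so it isn't the yellow one. The reader has its stop holder at the back and its mouth facing down in the picture. Now I'll triangulate.

```bash
cat > h.py <<'E'
from rig import env
import cv2, numpy as np
from scipy.spatial.transform import Rotation as R
np.set_printoptions(precision=4,suppress=True)
def K(i):
    f=240/np.tan(np.radians(i["vertical_fov"]/2)); return np.array([[f,0,i["cx"]],[0,f,i["cy"]],[0,0,1]])
def T_of(name,s=None):
    i=env.camera_info(name)
    if name!="wrist": return np.array(i["extrinsics"])
    s=s or env.read_state()
    T=np.eye(4); T[:3,:3]=R.from_quat(s["ee_rot"]).as_matrix(); T[:3,3]=s["tool_pos"]
    return T@np.array(i["T_tool_cam"])
def ray(name,uv,T=None):
    i=env.camera_info(name); T=T_of(name) if T is None else T
    n=cv2.undistortPoints(np.array([[uv]],float),K(i),np.array(i["D"]))[0,0]
    d=T[:3,:3]@np.array([n[0],-n[1],-1]); return T[:3,3],d/np.linalg.norm(d)
def atz(name,uv,z,T=None):
    o,d=ray(name,uv,T); return o+d*(z-o[2])/d[2]
def proj(name,P,T=None):
    i=env.camera_info(name); T=T_of(name) if T is None else T
    p=(np.asarray(P)-T[:3,3])@T[:3,:3]*[1,-1,-1]
    return cv2.projectPoints(p.reshape(-1,1,3),np.zeros(3),np.zeros(3),K(i),np.array(i["D"]))[0][:,0]
def tri(rays):
    A=sum(np.eye(3)-np.outer(d,d) for o,d in rays); b=sum((np.eye(3)-np.outer(d,d))@o for o,d in rays)
    p=np.linalg.solve(A,b); return p,max(np.linalg.norm(np.cross(p-o,d)) for o,d in rays)
E
python3 - <<'E'
from h import *
top=lambda x,y:(160+x/4-.4,225+y/4-.4)
topB=lambda x,y:(345+(x-400)/4-.4,155+y/4-.4)
sc=lambda x,y:(250+x/5-.4,205+(y-340)/5-.4)
sd=lambda x,y:(345+(x-400)/4-.4,258+(y-340)/4-.4)
print("cap",tri([ray("top",top(105,281)),ray("side",sc(80,415))]), atz("top",top(105,281),.026))
print("tip",tri([ray("top",top(76,83)),ray("side",sc(243,375))]), atz("top",top(76,83),.026))
# holder top: back/front corners & head top
print("green", tri([ray("top",topB(660,117)),ray("side",sd(659,456))]))
print("rod",tri([ray("top",topB(545,160)),ray("side",sd(585,425))]))
print("knob",tri([ray("top",topB(497,32)),ray("side",sd(675,380))]))
print("mouthR rim",tri([ray("top",topB(663,292)),ray("side",sd(500,500))]))
for p in [(487,143),(590,108)]: print("holder front top", atz("top",topB(*p),.075))
print(env.read_state()["time"])
E
```

```text
cap (array([0.4393, 0.2271, 0.0301]), np.float64(0.0007370222164198936)) [0.4404 0.2282 0.026 ]
tip (array([0.5416, 0.2482, 0.031 ]), np.float64(0.0005292507086407281)) [0.5431 0.2496 0.026 ]
green (array([ 0.6611, -0.2265,  0.0742]), np.float64(0.0010995647196950567))
rod (array([ 0.6446, -0.17  ,  0.0578]), np.float64(0.00013509493389294333))
knob (array([ 0.7134, -0.1463,  0.0595]), np.float64(0.00022450532942160155))
mouthR rim (array([ 0.5711, -0.2263,  0.0646]), np.float64(0.0019425160599442744))
holder front top [ 0.648  -0.1385  0.075 ]
holder front top [ 0.6667 -0.1913  0.075 ]
0.15
```

I measure the cap at (0.440, 0.228) with z about 0.028, against 0.026 expected. The tube's yaw is about 0.20 rad. The reader's yaw is about 0.335 rad, with its mouth near (0.560, -0.199). I'll move above the cap with the tool aligned so the wrist camera can take a look.

The rows are not in the units I measure in: shifts go in shares of 0.25 m and turns go in shares of pi rad. I convert before sending: -0.028 m / 0.25 = -0.112, -0.0237 m / 0.25 = -0.0948.

```bash
echo '{"segments": [[0.045,-0.112,-0.0948,0.0352,0,0,0],[0.045,-0.112,-0.0948,0.0352,0,0,0],[0.045,-0.112,-0.0948,0.0352,0,0,0],[0.045,-0.112,-0.0948,0.0352,0,0,0],[0.045,-0.112,-0.0948,0.0352,0,0,0],[0.045,-0.112,-0.0948,0.0352,0,0,0],[0.045,-0.112,-0.0948,0.0352,0,0,0],[0.045,-0.112,-0.0948,0.0352,0,0,0],[0.045,-0.112,-0.0948,0.0352,0,0,0],[0.045,-0.112,-0.0948,0.0352,0,0,0],[0.045,-0.112,-0.0948,0.0352,0,0,0],[0.045,-0.112,-0.0948,0.0352,0,0,0]]}' | python3 -m creep 40
echo '{"segments": [[0.045,0,0,0,0,0,-0.035],[0.045,0,0,0,0,0,-0.035],[0.045,0,0,0,0,0,-0.035],[0.045,0,0,0,0,0,-0.035],[0.045,0,0,0,0,0,-0.0357],[0.045,0,0,0,0,0,0],[0.045,0,0,0,0,0,0]]}' | python3 -m creep
python3 - <<'E'
from h import *
s=env.read_state(); im=env.capture("wrist"); cv2.imwrite("pics/w1.png",im[:,:,::-1])
np.savez("w1.npz",T=T_of("wrist",s)); print(s["tool_pos"],R.from_quat(s["ee_rot"]).as_matrix(),s["joints"],s["time"])
E
```

```text
time: 1.15
tool_pos: [0.4412, 0.2271, 0.1503]
ee_rot: [0.173, 0.985, 0.0, 0.0]
force: [1.4, 0.4, -0.1]
gripper_width: 0.0449
grasp_force: 0.0
time: 1.73
tool_pos: [0.4407, 0.2285, 0.1506]
ee_rot: [-0.1, 0.995, 0.0, -0.0]
force: [-0.1, 0.8, -0.1]
gripper_width: 0.0451
grasp_force: 0.0
[0.4407 0.2285 0.1506] [[-0.9801 -0.1984 -0.0003]
 [-0.1984  0.9801  0.    ]
 [ 0.0003  0.0001 -1.    ]] [-0.5335  0.3599 -0.0145  2.0593  0.0075  0.7226  1.2178] 1.7333
```

View pics/w1.png

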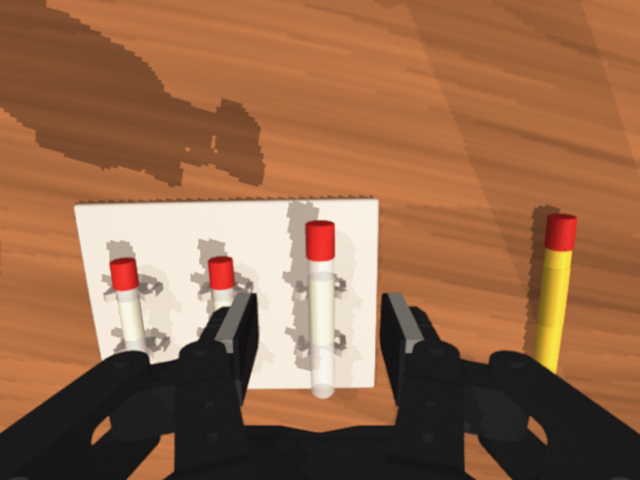

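The wrist view has the long tube's cap at (320,241), its cap/tube junction at y 261 and its tip at (322,396). The yellow decoy is to the right at (552,290) and the short tubes are to the left.

```bash
python3 - <<'E'
from h import *
T=np.load("w1.npz")["T"]; s=env.read_state()
im=cv2.imread("pics/w1.png").astype(int); b,g,r=im[...,0],im[...,1],im[...,2]
m=(r>120)&(g<60)&(b<60); m[:,:290]=0; m[:,350:]=0; v,u=np.nonzero(m); print("cap px",u.min(),u.max(),v.min(),v.max(),u.mean(),v.mean())
for vv in (230,245,258): print(vv,np.nonzero(m[vv])[0][[0,-1]].mean())
top=lambda x,y:(160+x/4-.4,225+y/4-.4)
print("tri cap",tri([ray("wrist",(u.mean(),v.mean()),T),ray("top",top(105,281)),ray("side",(265.6,219.6))]))
c=atz("wrist",(u.mean(),245),.026,T); t=atz("wrist",(322,396),.026,T)
e=atz("wrist",(u.mean(),261),.033,T); print("junction",e)
d=t-c; print(c,t,np.linalg.norm(d),np.arctan2(d[1],d[0]))
# edges mid -> axis direction
a1=atz("wrist",(320.0,232),.026,T);
Rm=R.from_quat(s["ee_rot"]).as_matrix(); print("in tool",Rm.T@(c-s["tool_pos"]),Rm.T@(t-s["tool_pos"]),Rm.T@(e-s["tool_pos"]))
print("pred",proj("wrist",[s["tool_pos"]+Rm@[0,0,.124]],T))
E
```

```text
cap px 306 333 221 259 319.6375 239.9173076923077
230 319.5
245 320.0
258 319.0
tri cap (array([0.4392, 0.2276, 0.0296]), np.float64(0.0010285846762932887))
junction [0.4505 0.2302 0.033 ]
[0.4428 0.2287 0.026 ] [0.5472 0.2515 0.026 ] 0.10685679010976969 0.2148589030710947
in tool [-0.0021 -0.0003  0.1246] [-0.1089  0.0013  0.1246] [-0.0099 -0.0003  0.1176]
pred [[320.1496 241.9947]]
```

To row units: 0.033 m / 0.25 = 0.132, 0.0166 m / 0.25 = 0.0664, -0.015 rad / 3.1416 = -0.0048.

```bash
echo '{"segments": [[0.045,0,0,0.132,0,0,-0.0048],[0.045,0,0,0.132,0,0,0],[0.045,0,0,0.132,0,0,0],[0.045,0,0,0.0664,0,0,0],[0.045,0,0,0,0,0,0]]}' | python3 -m creep 35
echo '{"segments": [[0.01,0,0,0,0,0,0],[0.01,0,0,0,0,0,0],[0.01,0,0,0,0,0,0],[0.01,0,0,0,0,0,0],[0.01,0,0,0,0,0,0],[0.01,0,0,0,0,0,0]]}' | python3 -m creep 35
```

```text
time: 2.2
tool_pos: [0.4383, 0.2274, 0.0317]
ee_rot: [-0.108, 0.994, -0.002, -0.003]
force: [-0.3, 0.3, -0.7]
gripper_width: 0.045
grasp_force: 0.0
time: 2.7
tool_pos: [0.4415, 0.2292, 0.0361]
ee_rot: [-0.109, 0.994, 0.001, 0.001]
force: [-0.3, 0.9, 1.2]
gripper_width: 0.0168
grasp_force: 34.2
```

To row units: -0.041 m / 0.25 = -0.164, -0.03 m / 0.25 = -0.12, -0.06 rad / 3.1416 = -0.0191.

```bash
echo '{"segments": [[0.01,0,0,-0.04,0,0,0],[0.01,0,0,-0.12,0,0,0],[0.01,0,0,-0.164,0,0,0],[0.01,0,0,-0.164,0,0,0],[0.01,0,0,-0.164,0,0,0],[0.01,0,0,0,0,0,-0.0191],[0.01,0,0,0,0,0,-0.0191]]}' | python3 -m creep 35
echo '{"segments": [[0.01,0,-0.08,0,0,0,0],[0.01,0.0016,-0.1508,0,0,0,0],[0.01,0.0016,-0.1508,0,0,0,0],[0.01,0,-0.1508,0,0,0,0],[0.01,-0.0016,-0.1508,0,0,0,0],[0.01,-0.0016,-0.1508,0,0,0,0],[0.01,-0.0016,-0.1508,0,0,0,0],[0.01,-0.0016,-0.1508,0,0,0,0],[0.01,-0.0016,-0.1508,0,0,0,0],[0.01,-0.0016,-0.1508,0,0,0,0],[0.01,-0.0016,-0.1508,0,0,0,0],[0.01,-0.0016,-0.1508,0,0,0,0]]}' | python3 -m creep
echo '{"segments": [[0.01,-0.04,-0.08,0,0,0,0],[0.01,0,0,0,0,0,0],[0.01,0,0,0,0,0,0]]}' | python3 -m creep
python3 - <<'E'
from h import *
s=env.read_state(); im=env.capture("wrist"); cv2.imwrite("pics/w2.png",im[:,:,::-1])
np.savez("w2.npz",T=T_of("wrist",s)); print(s["tool_pos"],s["ee_rot"],s["joints"],s["time"],s["gripper_width"])
E
```

```text
time: 3.28
tool_pos: [0.4421, 0.2294, 0.2021]
ee_rot: [-0.17, 0.986, 0.001, 0.003]
force: [-0.4, 0.6, -1.1]
gripper_width: 0.0166
grasp_force: 34.2
time: 4.28
tool_pos: [0.5872, -0.1823, 0.199]
ee_rot: [-0.168, 0.986, 0.0, 0.0]
force: [0.2, 0.8, -1.0]
gripper_width: 0.0166
grasp_force: 34.2
time: 4.53
tool_pos: [0.6029, -0.197, 0.1983]
ee_rot: [-0.167, 0.986, 0.0, -0.0]
force: [0.8, 0.3, -0.6]
gripper_width: 0.0168
grasp_force: 34.3
[ 0.6029 -0.197   0.1983] [-0.1672  0.9859  0.0002 -0.0002] [ 0.1568  0.5007  0.1438  1.7015 -0.0851  0.9461  2.2399] 4.5333 0.01683855786876254
```

View pics/w2.png

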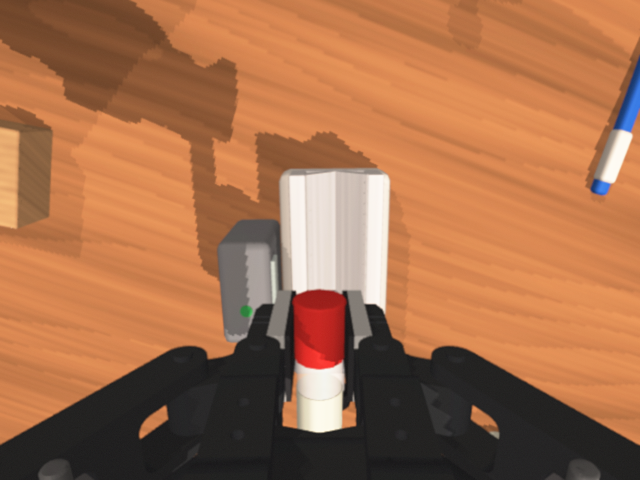

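The wrist view shows the reader's V-block with its mouth edge at y≈170, from x 281 to 389. The groove's bottom line is at x≈335, the scanner head is on the left at (247,280), and nothing stands in front of the mouth. I'll enlarge it.

```bash
python3 - <<'E'
import cv2
im=cv2.imread("pics/w2.png"); cv2.imwrite("pics/crop2.png",cv2.resize(im[160:300,270:400],None,fx=4.25,fy=4.25,interpolation=cv2.INTER_CUBIC))
E
```

```text
(no output)
```

View pics/crop2.png

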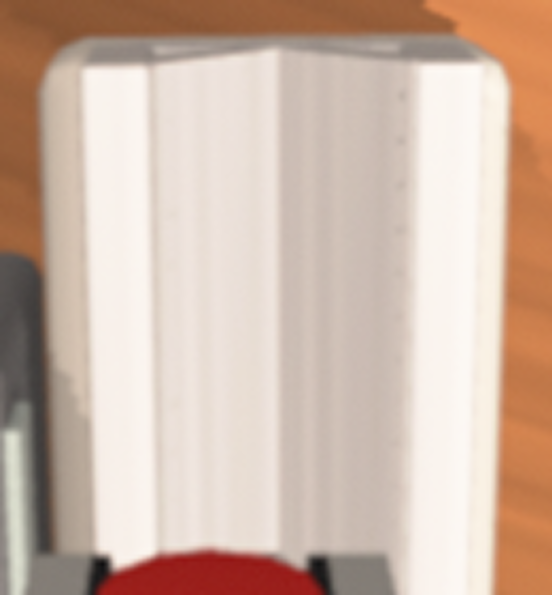

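```bash
python3 - <<'E'
from h import *
T=np.load("w2.npz")["T"]; f=lambda x,y:(270+x/4.25-.38,160+y/4.25-.38)
A=lambda x,y,z:atz("wrist",f(x,y),z,T)
lm,lb,rm,rb=A(150,62,.063),A(158,540,.063),A(416,62,.063),A(408,540,.063)
bm,bb=A(279,48,.045),A(279,540,.045)
print("rim width",np.linalg.norm(lm-rm),np.linalg.norm(lb-rb))
mm,mb=(lm+rm)/2,(lb+rb)/2
for p,q in((mm,mb),(bm,bb)): print(p,q,np.arctan2(*(q-p)[1::-1]))
# fixed cams: V-block points check: holder line midpoint
print("mouth px in top",proj("top",[mm]),proj("side",[mm]))
s=env.read_state(); print(s["tool_pos"],R.from_quat(s["ee_rot"]).as_matrix()[:,0])
# held cap / tip px check: junction
c=atz("wrist",(320,362),.2,T)
E
```

```text
rim width 0.03773158859013805 0.0381962752082128
[ 0.5625 -0.2007  0.063 ] [ 0.6308 -0.176   0.063 ] 0.3467390465925807
[ 0.5625 -0.2006  0.045 ] [ 0.6376 -0.1735  0.045 ] 0.3461180630199285
mouth px in top [[397.4048 232.8128]] [[362.0915 291.4278]]
[ 0.6027 -0.1954  0.1981] [-0.9434 -0.3317  0.0005]
```

The groove axis comes out consistently in three cameras: mouth at (0.5625, -0.2007), yaw 0.3465, with the rim midpoint at z 0.063 reprojecting correctly. I'll back off in front of the mouth and descend to about 3 mm above the seated height.

To row units: 0.036 m / 0.25 = 0.144, 0.035 m / 0.25 = 0.14, -0.0085 rad / 3.1416 = -0.0027.

```bash
echo '{"segments": [[0.01,0.12,0.0348,0,0,0,-0.0027],[0.01,0.144,0,0,0,0,0],[0.01,0.144,0,0,0,0,0],[0.01,0.144,0,0,0,0,0],[0.01,0.1424,0,0,0,0,0],[0.01,0,0,0.08,0,0,0],[0.01,0,0,0.14,0,0,0],[0.01,0,0,0.14,0,0,0],[0.01,0,0,0.1,0,0,0],[0.01,0,0,0.048,0,0,0],[0.01,0,0,0,0,0,0],[0.01,0,0,0,0,0,0]]}' | python3 -m creep 35
python3 - <<'E'
from h import *
s=env.read_state(); t=env.capture("top"); d=env.capture("side")
Rm=R.from_quat(s["ee_rot"]).as_matrix(); print(s["tool_pos"],Rm,s["force"],s["time"])
u=np.array([.9406,.3396,0]); n=np.array([-.3396,.9406,0]); m=np.array([.5625,-.2007,.056])
ax=s["tool_pos"]-[0,0,.0101]; print("cap rel mouth along,lat,up",(ax-m)@u,(ax-m)@n,ax[2]-.056, "yaw",np.arctan2(-Rm[1,0],-Rm[0,0]))
tip=ax+.109*-Rm[:,0]; P=np.array([ax,tip,m,m+.1*u]); print("top",proj("top",P),"side",proj("side",P))
def c(im,x,y,w,h,k): return cv2.resize(im[y:y+h,x:x+w,::-1],None,fx=k,fy=k,interpolation=cv2.INTER_CUBIC)
cv2.imwrite("pics/crop3.png",np.hstack([c(t,345,180,80,118,5),c(d,300,240,80,118,5)]))
E
```

```text
time: 5.58
tool_pos: [0.4368, -0.2451, 0.0712]
ee_rot: [-0.173, 0.985, 0.001, -0.0]
force: [0.1, -0.2, 0.9]
gripper_width: 0.0165
grasp_force: 34.3
[ 0.4368 -0.2451  0.0712] [[-0.9399 -0.3415 -0.001 ]
 [-0.3415  0.9399  0.0012]
 [ 0.0005  0.0015 -1.    ]] [ 0.0549 -0.2481  0.9206] 5.5833
cap rel mouth along,lat,up -0.13333747323870052 0.0009125012737727436 0.005104014852480097 yaw 0.3485352046514578
top [[421.9507 295.5574]
 [401.1975 244.3427]
 [396.8555 233.5833]
 [379.0407 189.2514]] side [[311.4087 316.3691]
 [353.0397 296.0825]
 [361.8662 294.0228]
 [394.9255 277.8104]]
```

View pics/crop3.png

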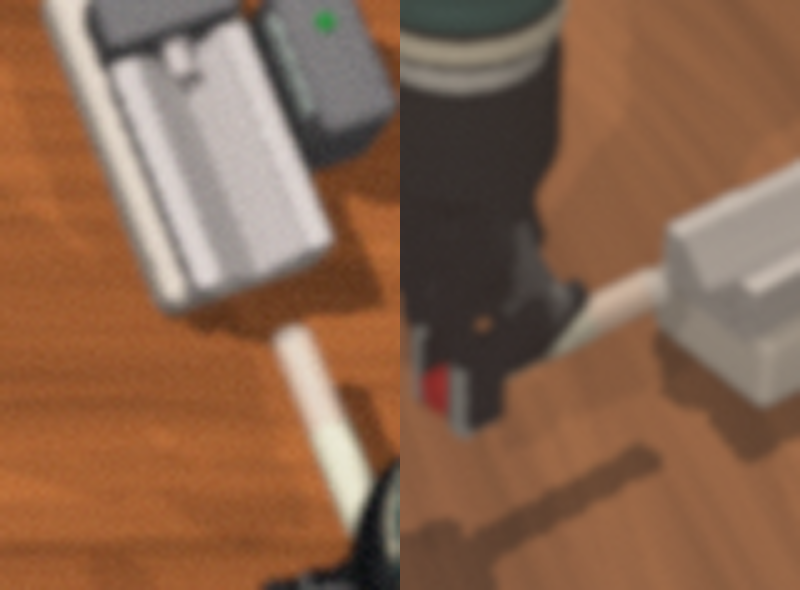

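The held tube's tip is at top pixel (402.6,244.8) and side pixel (352,296), within about 1 px of predicted, so it is level and aligned in front of the mouth. Now I'll enter the groove to about 64 mm.

To row units: -0.02 m / 0.25 = -0.08, -0.015 m / 0.25 = -0.06.

```bash
cat > st.py <<'E'
from h import *
s=env.read_state(); Rm=R.from_quat(s["ee_rot"]).as_matrix()
u=np.array([.9406,.3396,0]); n=np.array([-.3396,.9406,0]); m=np.array([.5625,-.2007,.056])
ax=s["tool_pos"]-[0,0,.0101]; F=s["force"]
print("t %.2f TCP along %.4f (tip %.4f) lat %.4f up %.4f yaw %.4f | F along %.2f lat %.2f up %.2f"%(s["time"],(ax-m)@u,(ax-m)@u+.109,(ax-m)@n,ax[2]-.056,np.arctan2(-Rm[1,0],-Rm[0,0]),F@u,F@n,F[2]),s["gripper_width"],s["grasp_force"])
E
echo '{"segments": [[0.01,-0.06,-0.004,0,0,0,0],[0.01,-0.08,0,0,0,0,0],[0.01,-0.08,0,0,0,0,0],[0.01,-0.08,0,0,0,0,0],[0.01,-0.05,0,0,0,0,0],[0.01,0,0,0.008,0,0,0],[0.01,0,0,0.006,0,0,0],[0.01,0,0,0,0,0,0],[0.01,0,0,0,0,0,0]]}' | python3 -m creep 35; python3 st.py
```

```text
time: 6.43
tool_pos: [0.5187, -0.2179, 0.0676]
ee_rot: [-0.172, 0.985, 0.0, -0.0]
force: [-0.5, 1.6, 0.8]
gripper_width: 0.0167
grasp_force: 34.4
t 6.43 TCP along -0.0470 (tip 0.0620) lat -0.0013 up 0.0015 yaw 0.3459 | F along 0.05 lat 1.69 up 0.79 0.01666642901289503 34.3761545419693
```

To row units: -0.0015 m / 0.25 = -0.006, -0.001 m / 0.25 = -0.004.

```bash
echo '{"segments": [[0.01,-0.004,0.004,0,0,0,0],[0.01,-0.006,0,0,0,0,0],[0.01,0,0,0,0,0,0],[0.01,0,0,0,0,0,0]]}' | python3 -m creep 35; python3 st.py; echo '{"segments": [[0.01,0,0,0.002,0,0,0],[0.01,0,0,0.002,0,0,0],[0.01,0,0,0,0,0,0]]}' | python3 -m creep 35; python3 st.py
```

```text
time: 6.77
tool_pos: [0.5214, -0.2165, 0.0676]
ee_rot: [-0.172, 0.985, -0.0, -0.0]
force: [-0.2, -0.0, -0.6]
gripper_width: 0.0169
grasp_force: 34.3
t 6.77 TCP along -0.0440 (tip 0.0650) lat -0.0009 up 0.0015 yaw 0.3460 | F along -0.24 lat 0.04 up -0.62 0.016924367333499668 34.30848777294159
time: 7.02
tool_pos: [0.5215, -0.2162, 0.0666]
ee_rot: [-0.172, 0.985, 0.0, -0.0]
force: [-0.5, 0.5, 2.1]
gripper_width: 0.0166
grasp_force: 34.5
t 7.02 TCP along -0.0438 (tip 0.0652) lat -0.0006 up 0.0005 yaw 0.3465 | F along -0.31 lat 0.67 up 2.05 0.016570666325135965 34.49261784553528
```

To row units: -0.025 m / 0.25 = -0.1, -0.02 m / 0.25 = -0.08.

```bash
echo '{"segments": [[0.045,0,0,0,0,0,0],[0.045,0,0,0,0,0,0],[0.045,0,0,0,0,0,0],[0.045,0,0,0,0,0,0],[0.045,0,0,-0.02,0,0,0],[0.045,0,0,-0.08,0,0,0],[0.045,0,0,-0.1,0,0,0],[0.045,0.08,0,-0.04,0,0,0],[0.045,0.1,0,0,0,0,0],[0.0,0,0,0,0,0,0],[0.0,0,0,0,0,0,0],[0.0,0,0,0,0,0,0]]}' | python3 -m creep 35; python3 st.py
python3 - <<'E'
from h import *
s=env.read_state(); im=env.capture("wrist"); t=env.capture("top"); d=env.capture("side")
u=np.array([.9406,.3396,0]); m=np.array([.5625,-.2007,.056])
P=np.array([m-.055*u,m-.044*u,m+.065*u]); print([proj(k,P).tolist() for k in("wrist","top","side")])
def c(im,x,y,w,h,k): return cv2.resize(im[y:y+h,x:x+w,::-1],None,fx=k,fy=k,interpolation=cv2.INTER_CUBIC)
cv2.imwrite("pics/crop4.png",np.hstack([c(t,365,180,53,100,6)[:,:318],c(d,320,240,80,100,6)]))
E
```

```text
time: 8.02
tool_pos: [0.4798, -0.2313, 0.1269]
ee_rot: [-0.172, 0.985, -0.0, 0.0]
force: [0.5, 0.7, -0.7]
gripper_width: 0.0091
grasp_force: 0.0
t 8.02 TCP along -0.0881 (tip 0.0209) lat -0.0007 up 0.0608 yaw 0.3466 | F along 0.72 lat 0.43 up -0.72 0.00905572089771522 0.0
[[[320.81206086161416, 334.3813408178551], [320.7607980078149, 353.7604792326513], [320.30955192825047, 513.9624803628363]], [[406.9830396398921, 258.75367568527525], [404.938003266313, 253.67291493492274], [385.1911354116736, 204.5647268564753]], [[342.07390245124145, 303.7137051064781], [346.1306043750882, 301.72835326244154], [383.75873577325143, 283.2901788587446]]]
```

View pics/crop4.png

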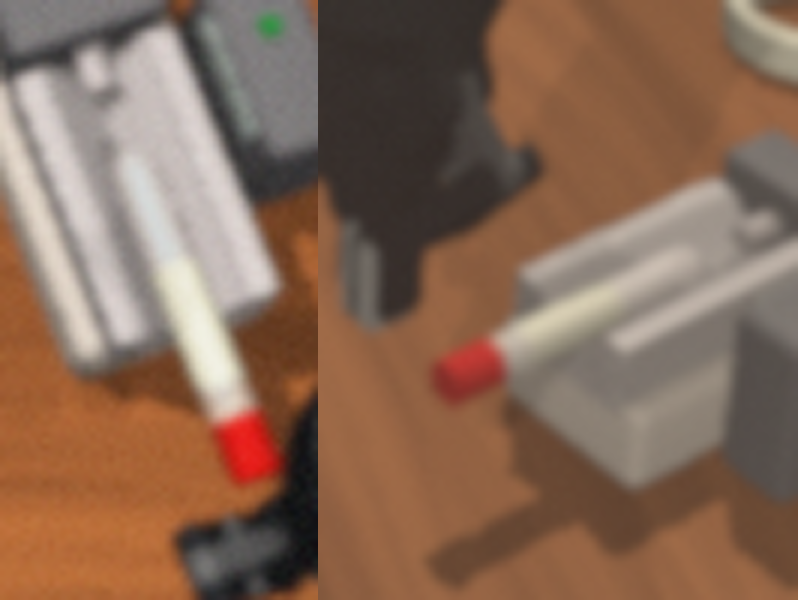

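The tube rests in the groove: cap at top pixel (406,254), tip at (386.7,206). The rod end is at (383.8,195.5), so about 20 mm is left to slide. I'll lower the closed fingers behind the cap and push on its flat end.

To row units: 0.02 m / 0.25 = 0.08, 0.01 m / 0.25 = 0.04.

```bash
echo '{"segments": [[0.0,0,0.002,0.08,0,0,0],[0.0,0,0,0.08,0,0,0],[0.0,0,0,0.04,0,0,0],[0.0,0,0,0.012,0,0,0],[0.0,0,0,0,0,0,0],[0.0,-0.024,0,0,0,0,0],[0.0,-0.02,0,0,0,0,0],[0.0,-0.012,0,0,0,0,0],[0.0,0,0,0,0,0,0],[0.0,0,0,0,0,0,0]]}' | python3 -m creep 35; python3 st.py
```

```text
time: 9.0
tool_pos: [0.4929, -0.2259, 0.0741]
ee_rot: [-0.173, 0.985, -0.0, 0.0]
force: [0.3, -0.7, 0.2]
gripper_width: 0.0001
grasp_force: 0.0
t 9.00 TCP along -0.0740 (tip 0.0350) lat -0.0001 up 0.0080 yaw 0.3473 | F along 0.05 lat -0.74 up 0.18 6.902166360182693e-05 0.0
```

To row units: -0.002 m / 0.25 = -0.008, -0.001 m / 0.25 = -0.004.

```bash
echo '{"segments": [[0.0,-0.008,0,0,0,0,0],[0.0,-0.008,0,0,0,0,0],[0.0,-0.008,0,0,0,0,0],[0.0,-0.008,0,0,0,0,0],[0.0,-0.008,0,0,0,0,0],[0.0,-0.008,0,0,0,0,0],[0.0,-0.004,0,0,0,0,0],[0.0,-0.004,0,0,0,0,0],[0.0,0,0,0,0,0,0]]}' | python3 -m creep; python3 st.py
```

```text
time: 9.75
tool_pos: [0.5057, -0.2212, 0.0736]
ee_rot: [-0.173, 0.985, 0.0, 0.0]
force: [-0.8, -0.7, -0.4]
gripper_width: 0.0
grasp_force: 0.0
t 9.75 TCP along -0.0604 (tip 0.0486) lat -0.0000 up 0.0075 yaw 0.3469 | F along -1.01 lat -0.37 up -0.39 2.9124011003667735e-05 0.0
```

To row units: -0.001 m / 0.25 = -0.004.

```bash
echo '{"segments": [[0.0,-0.004,0,0,0,0,0],[0.0,-0.004,0,0,0,0,0],[0.0,-0.004,0,0,0,0,0],[0.0,-0.004,0,0,0,0,0],[0.0,-0.004,0,0,0,0,0],[0.0,-0.004,0,0,0,0,0],[0.0,0,0,0,0,0,0]]}' | python3 -m creep; python3 st.py
python3 - <<'E'
from h import *
t=env.capture("top"); d=env.capture("side")
def c(im,x,y,w,h,k): return cv2.resize(im[y:y+h,x:x+w,::-1],None,fx=k,fy=k,interpolation=cv2.INTER_CUBIC)
cv2.imwrite("pics/crop5.png",np.hstack([c(t,365,180,53,90,6)[:,:318],c(d,320,240,80,90,6)]))
E
```

```text
time: 10.33
tool_pos: [0.5114, -0.2192, 0.0736]
ee_rot: [-0.173, 0.985, -0.0, 0.0]
force: [0.1, 0.1, -0.6]
gripper_width: -0.0
grasp_force: 0.0
t 10.33 TCP along -0.0543 (tip 0.0547) lat -0.0000 up 0.0075 yaw 0.3469 | F along 0.10 lat 0.11 up -0.62 -3.889206996688733e-05 0.0
```

View pics/crop5.png

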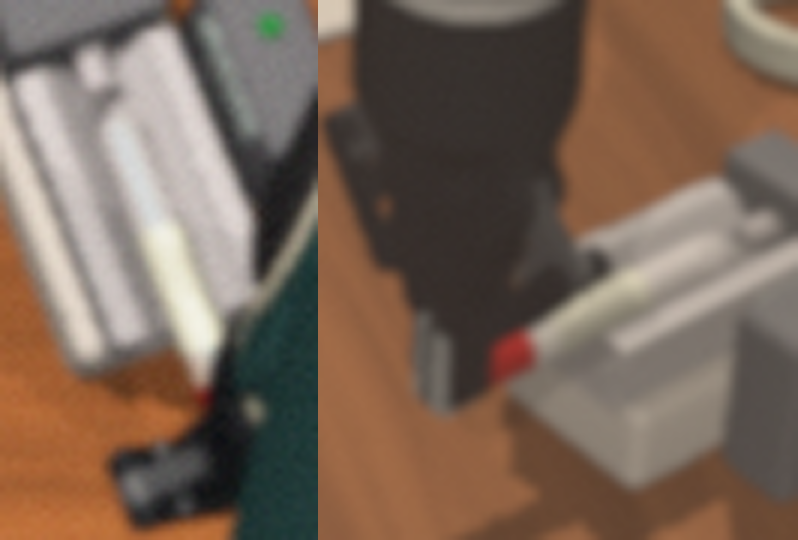

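The tube is still lying level in the groove. Its tip is at crop (115,112) and the rod end at (105,90), leaving about 8 mm. I'll creep on in small steps.

The rows are not in the units I measure in: shifts go in shares of 0.25 m and turns go in shares of pi rad. I convert before sending: -0.001 m / 0.25 = -0.004.

```bash
echo '{"segments": [[0.0,-0.004,0,0,0,0,0],[0.0,-0.004,0,0,0,0,0],[0.0,-0.004,0,0,0,0,0],[0.0,0,0,0,0,0,0]]}' | python3 -m creep; python3 st.py; echo '{"segments": [[0.0,-0.002,0,0,0,0,0],[0.0,-0.002,0,0,0,0,0],[0.0,0,0,0,0,0,0]]}' | python3 -m creep; python3 st.py
```

```text
time: 10.77
tool_pos: [0.5143, -0.2182, 0.0736]
ee_rot: [-0.173, 0.985, -0.0, 0.0]
force: [0.2, -0.1, -0.5]
gripper_width: 0.0001
grasp_force: 0.0
t 10.77 TCP along -0.0513 (tip 0.0577) lat -0.0001 up 0.0075 yaw 0.3469 | F along 0.12 lat -0.20 up -0.53 0.00012390878045060396 0.0
time: 11.02
tool_pos: [0.515, -0.2179, 0.0736]
ee_rot: [-0.173, 0.985, -0.0, 0.0]
force: [-0.4, -0.3, 0.4]
gripper_width: 0.0002
grasp_force: 0.0
t 11.02 TCP along -0.0505 (tip 0.0585) lat -0.0001 up 0.0075 yaw 0.3468 | F along -0.51 lat -0.17 up 0.40 0.0001696007311562258 0.0
```

To row units: -0.0005 m / 0.25 = -0.002.

```bash
echo '{"segments": [[0.0,-0.002,0,0,0,0,0],[0.0,-0.002,0,0,0,0,0],[0.0,0,0,0,0,0,0]]}' | python3 -m creep; python3 st.py
```

```text
time: 11.27
tool_pos: [0.516, -0.2176, 0.0736]
ee_rot: [-0.173, 0.985, 0.0, 0.0]
force: [0.5, 0.6, 0.3]
gripper_width: -0.0002
grasp_force: 0.0
t 11.27 TCP along -0.0495 (tip 0.0595) lat -0.0001 up 0.0075 yaw 0.3468 | F along 0.71 lat 0.43 up 0.34 -0.00020828540459649102 0.0020919576581945876
```

To row units: -0.0005 m / 0.25 = -0.002.

```bash
echo '{"segments": [[0.0,-0.002,0,0,0,0,0],[0.0,0,0,0,0,0,0]]}' | python3 -m creep; python3 st.py
```

```text
time: 11.43
tool_pos: [0.5164, -0.2174, 0.0736]
ee_rot: [-0.173, 0.985, 0.0, 0.0]
force: [0.2, -0.5, 0.6]
gripper_width: -0.0004
grasp_force: 0.0
t 11.43 TCP along -0.0490 (tip 0.0600) lat -0.0001 up 0.0075 yaw 0.3467 | F along -0.00 lat -0.55 up 0.58 -0.0003931952783224306 0.014587379700969905
```

To row units: -0.0005 m / 0.25 = -0.002.

```bash
echo '{"segments": [[0.0,-0.002,0,0,0,0,0],[0.0,-0.002,0,0,0,0,0],[0.0,0,0,0,0,0,0]]}' | python3 -m creep >/dev/null; python3 st.py
```

```text
t 11.68 TCP along -0.0480 (tip 0.0610) lat -0.0001 up 0.0075 yaw 0.3467 | F along -0.17 lat 0.93 up 0.07 3.5181607114831845e-05 3.5407759924055426e-05
```

To row units: -0.0005 m / 0.25 = -0.002.

```bash
echo '{"segments": [[0.0,-0.002,0,0,0,0,0],[0.0,-0.002,0,0,0,0,0],[0.0,0,0,0,0,0,0]]}' | python3 -m creep >/dev/null; python3 st.py
```

```text
t 11.93 TCP along -0.0470 (tip 0.0620) lat -0.0001 up 0.0075 yaw 0.3467 | F along 0.30 lat 0.05 up -0.41 0.00015073083497684866 0.0
```

To row units: -0.0005 m / 0.25 = -0.002.

```bash
echo '{"segments": [[0.0,-0.002,0,0,0,0,0],[0.0,-0.002,0,0,0,0,0],[0.0,0,0,0,0,0,0]]}' | python3 -m creep >/dev/null; python3 st.py
```

```text
t 12.18 TCP along -0.0460 (tip 0.0630) lat -0.0001 up 0.0075 yaw 0.3466 | F along 0.34 lat -0.06 up 0.41 -0.00015565550434287694 1.2105167002118833e-05
```

To row units: -0.0005 m / 0.25 = -0.002.

```bash
echo '{"segments": [[0.0,-0.002,0,0,0,0,0],[0.0,0,0,0,0,0,0]]}' | python3 -m creep >/dev/null; python3 st.py
```

```text
t 12.35 TCP along -0.0455 (tip 0.0635) lat -0.0001 up 0.0075 yaw 0.3468 | F along 0.33 lat -1.02 up 0.06 -0.0002709410864435484 0.017044878186425194
```

To row units: -0.0005 m / 0.25 = -0.002.

```bash
echo '{"segments": [[0.0,-0.002,0,0,0,0,0],[0.0,0,0,0,0,0,0]]}' | python3 -m creep >/dev/null; python3 st.py;echo '{"segments": [[0.0,-0.002,0,0,0,0,0],[0.0,0,0,0,0,0,0]]}' | python3 -m creep >/dev/null; python3 st.py
```

```text
t 12.52 TCP along -0.0450 (tip 0.0640) lat -0.0001 up 0.0075 yaw 0.3467 | F along -0.21 lat 0.66 up 0.77 -1.0467428606621638e-05 0.03511567076202482
t 12.68 TCP along -0.0445 (tip 0.0645) lat -0.0001 up 0.0075 yaw 0.3467 | F along 0.81 lat -0.86 up -0.43 0.00011592639526878359 0.038834203442092985
```

To row units: -0.0005 m / 0.25 = -0.002.

```bash
echo '{"segments": [[0.0,-0.002,0,0,0,0,0],[0.0,0,0,0,0,0,0]]}' | python3 -m creep >/dev/null; python3 st.py;echo '{"segments": [[0.0,-0.002,0,0,0,0,0],[0.0,0,0,0,0,0,0]]}' | python3 -m creep >/dev/null; python3 st.py
python3 - <<'E'
from h import *
t=env.capture("top"); d=env.capture("side")
def c(im,x,y,w,h,k): return cv2.resize(im[y:y+h,x:x+w,::-1],None,fx=k,fy=k,interpolation=cv2.INTER_CUBIC)
cv2.imwrite("pics/crop6.png",np.hstack([c(t,365,180,40,45,10),c(d,360,250,40,45,10)]))
E
```

```text
t 12.85 TCP along -0.0440 (tip 0.0650) lat -0.0001 up 0.0075 yaw 0.3467 | F along -0.30 lat 0.68 up 1.22 -0.00015787780587221567 0.036789306323044
t 13.02 TCP along -0.0435 (tip 0.0655) lat -0.0001 up 0.0075 yaw 0.3467 | F along 0.63 lat -0.81 up 0.57 -2.079177628167956e-05 0.0395015103276819
```

View pics/crop6.png

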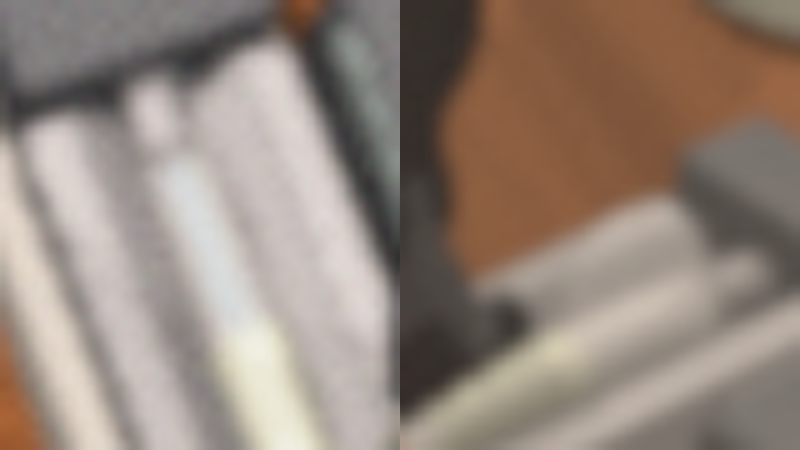

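The tip, at crop (175,165), is now almost at the rod end at (155,150). I'll continue in half-millimetre steps.

To row units: -0.0005 m / 0.25 = -0.002.

```bash
echo '{"segments": [[0.0,-0.002,0,0,0,0,0],[0.0,0,0,0,0,0,0]]}' | python3 -m creep >/dev/null; python3 st.py;echo '{"segments": [[0.0,-0.0016,0,0,0,0,0],[0.0,0,0,0,0,0,0]]}' | python3 -m creep >/dev/null; python3 st.py
```

```text
t 13.28 TCP along -0.0435 (tip 0.0655) lat -0.0001 up 0.0074 yaw 0.3464 | F along -1.76 lat 0.53 up 0.77 -0.00022017683377692873 0.7288903556764126
t 13.45 TCP along -0.0435 (tip 0.0655) lat -0.0001 up 0.0074 yaw 0.3463 | F along -3.76 lat 0.74 up 2.50 -9.816892683267357e-05 1.6237469762563705
```

To row units: -0.0004 m / 0.25 = -0.0016, -0.0003 m / 0.25 = -0.0012.

```bash
echo '{"segments": [[0.0,-0.0016,0,-0.0012,0,0,0],[0.0,0,0,0,0,0,0]]}' | python3 -m creep >/dev/null; python3 st.py
```

```text
t 13.62 TCP along -0.0434 (tip 0.0656) lat -0.0000 up 0.0075 yaw 0.3461 | F along -5.39 lat -0.42 up 0.49 0.0005114217178737026 2.363184615969658
```

Contact is firm at 5.4 N and rising by about 4–5 N per mm. I'll go to 8 N and hold.

To row units: -0.0006 m / 0.25 = -0.0024, -0.0003 m / 0.25 = -0.0012.

```bash
echo '{"segments": [[0.0,-0.0024,0,-0.0012,0,0,0],[0.0,0,0,0,0,0,0]]}' | python3 -m creep >/dev/null; python3 st.py
```

```text
t 13.78 TCP along -0.0433 (tip 0.0657) lat 0.0000 up 0.0075 yaw 0.3460 | F along -6.20 lat 0.52 up -0.14 0.0002236087524686328 2.9406163841485977
```

To row units: -0.0003 m / 0.25 = -0.0012, -0.0001 m / 0.25 = -0.0004.

```bash
echo '{"segments": [[0.0,-0.0012,0,-0.0004,0,0,0],[0.0,0,0,0,0,0,0]]}' | python3 -m creep >/dev/null; python3 st.py
```

```text
t 13.95 TCP along -0.0433 (tip 0.0657) lat 0.0000 up 0.0076 yaw 0.3459 | F along -6.96 lat 0.02 up 0.39 1.2519189519313217e-06 3.197515346109867
```

To row units: -0.0003 m / 0.25 = -0.0012.

```bash
echo '{"segments": [[0.0,-0.0012,0,0,0,0,0],[0.0,0,0,0,0,0,0],[0.0,0,0,0,0,0,0]]}' | python3 -m creep >/dev/null; python3 st.py;  echo '{"segments": [[0.0,0,0,0,0,0,0],[0.0,0,0,0,0,0,0],[0.0,0,0,0,0,0,0]]}' | python3 -m creep >/dev/null; python3 st.py; echo '{"segments": [[0.0,0,0,0,0,0,0],[0.0,0,0,0,0,0,0],[0.0,0,0,0,0,0,0]]}' | python3 -m creep >/dev/null; python3 st.py
```

```text
t 14.20 TCP along -0.0433 (tip 0.0657) lat -0.0000 up 0.0076 yaw 0.3456 | F along -7.17 lat -0.17 up 0.07 -9.664593714185832e-05 3.5016342625021935
t 14.45 TCP along -0.0433 (tip 0.0657) lat -0.0000 up 0.0075 yaw 0.3456 | F along -6.74 lat 0.18 up 0.31 -6.352189804529623e-05 3.496130593121052
t 14.70 TCP along -0.0433 (tip 0.0657) lat -0.0000 up 0.0076 yaw 0.3457 | F along -6.99 lat -0.89 up 1.14 0.00015543858637225686 3.4910304844379425
```

To row units: -0.0004 m / 0.25 = -0.0016.

```bash
echo '{"segments": [[0.0,-0.0016,0,0,0,0,0],[0.0,0,0,0,0,0,0],[0.0,0,0,0,0,0,0]]}' | python3 -m creep >/dev/null; python3 st.py;  echo '{"segments": [[0.0,0,0,0,0,0,0],[0.0,0,0,0,0,0,0],[0.0,0,0,0,0,0,0]]}' | python3 -m creep >/dev/null; python3 st.py; echo '{"segments": [[0.0,0,0,0,0,0,0],[0.0,0,0,0,0,0,0],[0.0,0,0,0,0,0,0]]}' | python3 -m creep >/dev/null; python3 st.py
```

```text
t 14.95 TCP along -0.0433 (tip 0.0657) lat -0.0000 up 0.0075 yaw 0.3455 | F along -7.63 lat 0.20 up -0.09 -0.0001745683958901902 3.887360394001007
t 15.20 TCP along -0.0433 (tip 0.0657) lat -0.0000 up 0.0075 yaw 0.3455 | F along -7.63 lat 0.35 up 0.43 6.042706755952924e-05 3.8799305632710457
t 15.45 TCP along -0.0432 (tip 0.0658) lat -0.0001 up 0.0075 yaw 0.3454 | F along -8.59 lat 0.01 up 0.09 -0.00018843097618858476 3.875942677259445
```

To row units: -0.03 m / 0.25 = -0.12, 0.02 m / 0.25 = 0.08.

```bash
echo '{"segments": [[0.0,0,0,0,0,0,0],[0.0,0,0,0,0,0,0],[0.0,0,0,0,0,0,0],[0.0,0.004,0,0,0,0,0],[0.0,0.004,0,0,0,0,0],[0.0,0.004,0,0,0,0,0],[0.0,0.012,0,0,0,0,0],[0.0,0.04,0,0,0,0,0],[0.0,0.08,0,0,0,0,0],[0.0,0.08,0,0,0,0,0],[0.0,0,0,-0.12,0,0,0],[0.0,0,0,-0.12,0,0,0]]}' | python3 -m creep >/dev/null; echo '{"segments": [[0.0,0.12,0,-0.12,0,0,0],[0.0,0.04,0,-0.12,0,0,0],[0.0,0,0,0,0,0,0],[0.0,0,0,0,0,0,0]]}' | python3 -m creep
python3 - <<'E'
from h import *
t=env.capture("top"); d=env.capture("side"); print(env.read_state()["time"])
def c(im,x,y,w,h,k): return cv2.resize(im[y:y+h,x:x+w,::-1],None,fx=k,fy=k,interpolation=cv2.INTER_CUBIC)
cv2.imwrite("pics/crop7.png",np.hstack([c(t,365,180,50,75,8),c(d,335,245,80,75,5)[:600] if 0 else c(d,350,250,50,75,8)]))
E
```

```text
time: 16.78
tool_pos: [0.4351, -0.2479, 0.196]
ee_rot: [-0.172, 0.985, -0.001, 0.003]
force: [0.4, 0.5, -0.0]
gripper_width: 0.0003
grasp_force: 0.0
16.8833
```

View pics/crop7.png

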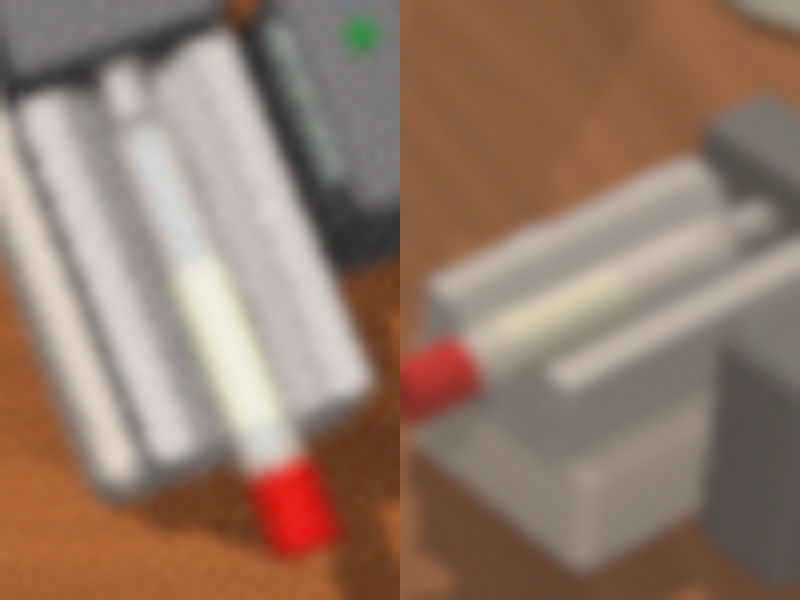

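The tube lies level in the groove with its tip, at crop (145,120), against the rod. The cap at (295,505) is outside the mouth and the robot is clear, so I'm handing the job in.

```bash
python3 -c "
from rig import env
print(env.close_job())"
```

```text
the job is handed in; nothing more can be done
None
```

The long tube was laid in the reader's groove, slid to the stop, pressed with about 8 N for over half a second and released; the last pictures show it seated against the rod with the arm clear, and I handed the job in at about 17 s.

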